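# Put the cutlery tray away in its hutch

### The arm

A 6-joint arm with a two-finger parallel gripper is mounted at the origin on the work surface. World frame = base frame: x ahead of the robot, y to its left, z up, the work surface at z = 0. Lengths are in m, angles in rad, forces in N, time in s.
With the tool pointing down it reaches from about 0.375 to 0.925 m from the base axis. Payload 5.7 kg.
Tool frame: the origin (TCP) lies midway between the tips of the shut fingers; the grasp point (between the pads) lies 19 mm behind it; z points along the fingers, y is the line along which they close (so a half turn about z gives the same grasp; the last joint's range is limited). The gripper opens to 88 mm and grips with 3 to 60 N. Pads are 20 mm wide; open, the fingers measure 115 mm over their backs; the gripper's body (75 mm by 178 mm) begins 61 mm behind the grasp point.
Start: joints at [1.175, 0.359, 1.51, -0, 1.272, -0.115], TCP at [0.166, 0.576, 0.184] pointing down, gripper open.
Joint ranges: [-2.97, 2.97], [-1.01, 2.36], [0.21, 2.38], [-0.96, 4.11], [0.2, 2.71], [-2.98, 2.98]. Speed limits (rad/s): [2.39, 2.39, 3.14, 3.14, 3.14, 3.14].

### API

Orientations are given as a unit quaternion [x, y, z, w].
In Python, from bench import move_ptp, servo_line, goto_joints, move_gripper, sleep, inverse_kinematics, capture, PlanningError, close_job, spot_in, silhouettes, current_clock, current_joint_pos, current_qvel, current_joint_torque, current_position, current_orientation, current_force, current_torque, current_finger_gap, current_grip_force gives the robot as it stands. Calls block until the motion is done:
- move_ptp(position, orientation): joint-space move of the TCP to a pose.
- servo_line(position, orientation=None, rate=0.15, contact_N=None): straight line of the TCP; orientation=None keeps the orientation; rate is the mean speed in m/s. With contact_N (N) it stops when the force on the tool has changed by that much, and returns True; else False.
- goto_joints(angles): joint-space move.
- move_gripper(opening): finger opening in m; the grip force is fixed at half the most; returns when the fingers have stopped.
- sleep(seconds).
- inverse_kinematics(position, orientation): joint angles nearest the present ones, or None.
- capture(name): name is "scene" or "top"; returns a dict with "image" (384x512x3 uint8, blue, green, red), "range_z" (384x512 float32, m along the optical axis (not along the pixel's ray), 0 where there is no reading), "intrinsics" (3x3 intrinsics, pixels), "k1" (the pictures are not rectified: a ray, as slopes to the right and down, at radius r is drawn at 1 + k1 r^2 times it, then the intrinsics apply), "R" (3x3) and "t" (3): a world point X has camera coordinates R X + t. Camera axes: x right, y down, z forward; pixel columns grow to the right and rows downward; lengths in m; the calibration is good to about 2 mm. A picture is of the moment at which its call begins.
A pose or a line that the arm cannot do raises PlanningError and nothing moves.
- close_job(): hands the job in; it is judged then, once.
Trained networks look in the newest picture that a camera, given by its name, has taken for a name from the list of things; names that differ only in an ending like _2 or _b are one class to them, and where a whole thing is asked for, a point or a joint stands for the part that bears it (a point fixed in the world has none). Each returns a list of dicts, best first, with "conf" (0 to 1); they miss things now and then, are a little off and sometimes report something else, mostly with a low value. They report only what shows in the picture. A call takes as long as a camera call. They do not tell look-alikes from the thing itself.
- spot_in(camera, query): "xy" ([column, row] in pixels, amid what is visible of it).
- silhouettes(camera, query): "region" (384x512 bool, what is visible of it) and "xy" ([column, row] in pixels, amid what is visible of it).
Readings, each from a call of its own:
- current_clock(): time.
- current_joint_pos(): joint angles.
- current_qvel(): joint speeds.
- current_joint_torque(): joint torques, N m.
- current_position(): TCP position.
- current_orientation(): TCP orientation.
- current_force(): force on the tool from outside, world axes, zero at the start.
- current_torque(): the same for the moment, N m.
- current_finger_gap(): finger opening in m.
- current_grip_force(): force on a finger pad.
Only numpy, scipy, OpenCV 4.12 (cv2) and the standard library are available. Lean on these libraries where they do the work, as an engineer would, in place of code of your own. Each camera call takes 0.05 s, during which the arm holds its last target. There are 200 camera calls.

### The job

Put the bistro's cutlery away: first push the wooden cutlery tray fully home into its hutch, until it meets the back, then push the hutch's door fully shut. Do it all by pushing with the fingertips: the tray stays down on the table and is not lifted, and the tableware standing around stays upright where it is. Finish with the hand clear of everything.

Things in the scene. Friction and masses are not known exactly. Their poses are not given: they have to be found in the camera images.
- hutch: low light-wood stall without a floor, fixed to the table, 175 (x) x 170 (y) x 80 mm tall. Origin under its centre at table height; +x to its back, +y to its left seen from its open front, which is the plane x = -87.5 mm. Walls 10 mm: inside 150 mm wide, back wall's inner face at x = +77.5 mm. Its top board (68 to 80 mm high) starts 45 mm behind the front; ahead of that it is open above
- door (a joint): door angle, rad: 0 shut, 1.57 straight out along hutch -x; starts at 1.5 to 1.85, limit 1.95. Hung on the hutch's left (+y) front edge. Panel 168 mm wide, 12 mm thick, 4 to 77 mm above the table; shut, it lies just outside the front plane. Stays where left, moved by under 1 N at its middle, no latch. A brass knob stands 22 mm off its outer face, 156 mm from the hinge, 46 mm up
- door_push (a point): point on the door's outer face (looks to hutch -x when shut, to hutch +y when the door stands straight out), 110 mm from the hinge axis, 45 mm above the table; a good place to push
- door_hinge (a point): point on the door's vertical hinge axis, fixed on the hutch at its x = -87.5 mm, y = +85 mm, 45 mm above the table
- tray: loose dark-wood tray with cutlery fixed in it, 140 (x) x 125 (y) x 50 mm tall, 0.3 to 0.65 kg, sliding on the table. Origin under its centre; axes about along the hutch's. At first its front end stands 50 to 90 mm out of the hutch. Fully home its far end meets the back wall: origin at hutch x = +7.5 mm, front end 25 mm behind the hutch's front plane, clear of the shut door
- tray_front (a point): middle of the outer face of the tray's front end wall, 30 mm above the table
- pepper_mill: pepper mill, dark turned metal, 52 mm across, 120 mm tall; origin under its centre
- tumbler: open green glass tumbler, 72 mm across, 85 mm tall; origin under its centre
- tealight: clear glass tea-light holder, 76 mm across, 60 mm tall; origin under its centre
- cocotte: small black cast-iron cocotte, 108 mm across (146 mm over its two lugs), 55 mm tall; origin under its centre
- oil_bottle: oil bottle, 58 mm across, 200 mm tall; origin under its centre
- salt_jar: small white salt jar, 42 mm across, 45 mm tall, standing on the rear of the hutch's top board; origin under its centre
- spoon: metal spoon about 140 mm long lying flat on the table; origin near its middle, on its underside
Things that resemble listed ones, but are neither listed nor needed, are in the scene too. What is shaped like the tray but orange is not meant.

How it is judged:
On the way, in this order (a step that is already met when the one before it is completed fails the run):
1. the tray is fully home against the back of the hutch while the door is still open (x of tray in the frame of hutch above -0.002 m and value of joint door above 0.5 rad), for 0.1 s.
2. the door is shut (value of joint door below 0.06 rad), for 0.1 s.
At the end, for the whole second after the job is handed in: the tray lies on the table inside the hutch within about 9 mm of meeting the back wall, the door is shut to within 0.06 rad (10 mm at its free edge), both at rest (x of tray in the frame of hutch above -0.002 m and height (world z) of tray below 0.005 m and value of joint door below 0.06 rad and linear speed of tray below 0.01 m/s and velocity of joint door below 0.05 rad/s); the robot touches nothing.
It fails at once if the tray is lifted (its middle more than 12 mm off the table, or tilted more than 0.2 rad) (height (world z) of tray above 0.012 m or angle between tray's own z axis and vertical above 0.2 rad).
It fails at once if a piece of tableware is moved more than 30 mm (distance of any of pepper_mill, tumbler, tealight, cocotte, oil_bottle, salt_jar, spoon from where it was at the start of the episode above 0.03 m).
It fails at once if a piece of tableware is tipped over (angle between any of pepper_mill, tumbler, tealight, cocotte, oil_bottle, salt_jar's own z axis and vertical above 0.5 rad).
It also fails if it takes over 51 s, if anything falls off the work surface, if the arm or the gripper's body presses on something with over 40 N, if the wrist force passes 120 N, or if a joint passes its speed limit or range.

## Working session

There is one attempt and no reset: what is moved stays moved. The work goes in short steps, each a Python script; the robot and the scene stay as the last script left them, time stands still between calls to the robot, and variables do not carry over. Pictures are saved under pics/ and viewed, at most 10 in all, crops included, and the job is handed in when it is done.

```bash
mkdir -p pics
cat > h.py <<'E'
import numpy as np, cv2
from bench import *
def cloud(c):
    K=c["intrinsics"];v,u=np.mgrid[0:384,0:512].astype(float)
    xd=(u-K[0,2])/K[0,0];yd=(v-K[1,2])/K[1,1]
    x,y=xd.copy(),yd.copy()
    for _ in range(8):
        s=1+c["k1"]*(x*x+y*y);x=xd/s;y=yd/s
    z=c["range_z"];P=np.stack([x*z,y*z,z],-1)
    W=(P-np.asarray(c["t"]))@np.asarray(c["R"]); W[z<=0]=np.nan
    return W
E
python3 - <<'E'
from h import *
for n in ("scene","top"):
    c=capture(n);cv2.imwrite(f"pics/{n}0.png",cv2.resize(c["image"],(800,600)))
    W=cloud(c);np.savez(f"{n}0.npz",W=W,img=c["image"])
    print(n,"cam at",-np.asarray(c["R"]).T@c["t"])
    for q in ["hutch","door","tray","tray_front","door_push","pepper_mill","tumbler","tealight","cocotte","oil_bottle","salt_jar","spoon"]:
        for d in silhouettes(n,q)[:3]:
            p=W[d["region"]];p=p[~np.isnan(p[:,0])]
            if len(p): print(q,round(d["conf"],2),np.round(d["xy"]),len(p),"med",np.median(p,0).round(3),"lo",np.percentile(p,3,0).round(3),"hi",np.percentile(p,97,0).round(3))
            else: print(q,d["conf"],d["xy"],"no depth")
E
```

```text
scene cam at [1.11739132 0.96718044 0.84891721]
hutch 0.74 [200. 183.] 3881 med [ 0.673 -0.029  0.062] lo [ 0.456 -0.188  0.007] hi [0.776 0.003 0.082]
door 0.8 [255. 178.] 1048 med [ 0.526 -0.005  0.048] lo [ 0.446 -0.018  0.009] hi [0.601 0.006 0.078]
tray 0.61 [301. 265.] 2817 med [0.604 0.335 0.034] lo [0.525 0.253 0.005] hi [0.682 0.414 0.052]
tray 0.58 [326. 189.] 1687 med [0.346 0.124 0.03 ] lo [0.265 0.045 0.005] hi [0.421 0.199 0.052]
tray_front 0.87 [299. 260.] 2819 med [0.605 0.335 0.034] lo [0.526 0.253 0.005] hi [0.683 0.414 0.052]
tray_front 0.71 [221. 168.] 495 med [ 0.577 -0.128  0.04 ] lo [ 0.548 -0.175  0.004] hi [ 0.623 -0.062  0.077]
tray_front 0.61 [327. 190.] 1658 med [0.343 0.124 0.03 ] lo [0.263 0.047 0.006] hi [0.42  0.199 0.052]
door_push 0.73 [258. 182.] 1036 med [ 0.523 -0.005  0.048] lo [ 0.444 -0.016  0.009] hi [0.601 0.006 0.078]
pepper_mill 0.32 [179. 131.] 733 med [ 0.623 -0.346  0.097] lo [ 0.585 -0.482  0.006] hi [ 0.644 -0.335  0.198]
tumbler 0.57 [255. 218.] 849 med [0.627 0.166 0.059] lo [0.591 0.12  0.002] hi [0.655 0.188 0.086]
tealight 0.98 [2
[... 2186 characters left out ...]
15] lo [ 0.45  -0.435  0.002] hi [ 0.542 -0.311  0.055]
cocotte 0.53 [235. 131.] 868 med [0.75  0.064 0.029] lo [0.709 0.032 0.006] hi [0.778 0.098 0.061]
oil_bottle 0.76 [420. 171.] 1104 med [ 0.613 -0.352  0.124] lo [ 0.594 -0.378  0.011] hi [ 0.642 -0.337  0.2  ]
salt_jar 0.8 [320. 119.] 305 med [ 0.735 -0.127  0.123] lo [ 0.722 -0.145  0.09 ] hi [ 0.755 -0.111  0.127]
salt_jar 0.68 [305. 184.] 2347 med [ 0.604 -0.109  0.023] lo [ 0.55  -0.166  0.005] hi [ 0.656 -0.047  0.051]
salt_jar 0.63 [417. 174.] 1059 med [ 0.613 -0.352  0.124] lo [ 0.593 -0.376  0.011] hi [ 0.639 -0.337  0.2  ]
spoon 0.83 [358. 234.] 552 med [ 0.483 -0.232  0.011] lo [ 0.394 -0.256 -0.   ] hi [ 0.516 -0.215  0.02 ]
```

View pics/top0.png

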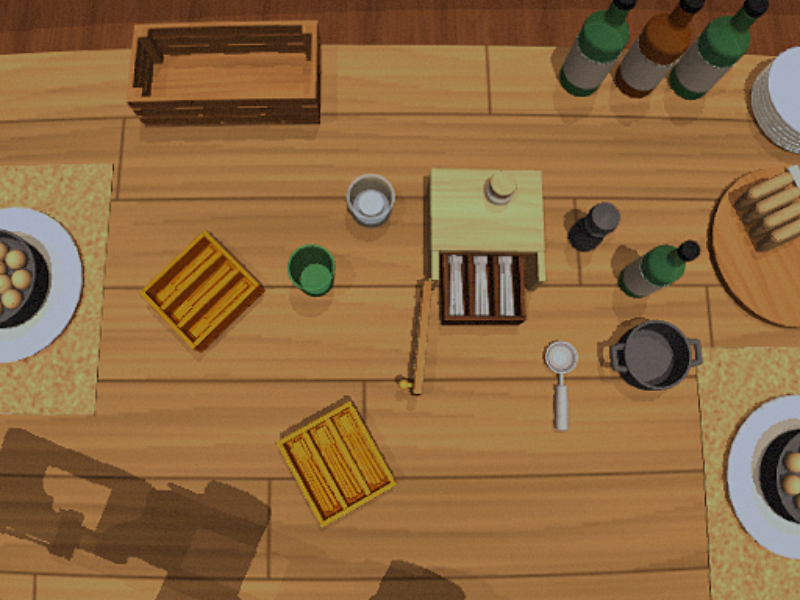

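View pics/scene0.png

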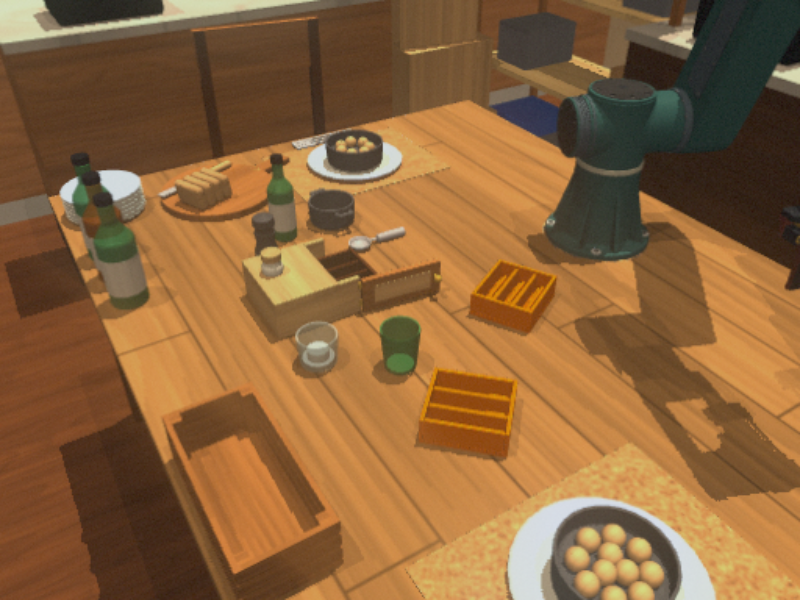

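Run:
```python
from h import *
W=np.load("top0.npz")["W"]
P=W.reshape(-1,3)
def box(name,lo,hi):
    m=np.all((P>lo)&(P<hi),1);r=cv2.minAreaRect(P[m,:2].astype(np.float32));print(name,m.sum(),np.round(r[0],3),np.round(r[1],3),round(r[2],1),np.round(cv2.boxPoints(r),3).tolist())
box("topboard",[.58,-.25,.068],[.85,-.0,.084])
box("tray rim",[.5,-.19,.042],[.66,-.03,.056])
box("door top",[.40,-.05,.068],[.59,.03,.08])
```

```text
topboard 3700 [ 0.68  -0.105] [0.185 0.202] 89.3 [[0.578000009059906, -0.19699999690055847], [0.7799999713897705, -0.19900000095367432], [0.7820000052452087, -0.014000000432133675], [0.5799999833106995, -0.012000000104308128]]
tray rim 655 [ 0.602 -0.109] [0.157 0.104] 89.6 [[0.5490000247955322, -0.18700000643730164], [0.652999997138977, -0.18799999356269836], [0.6539999842643738, -0.03099999949336052], [0.550000011920929, -0.029999999329447746]]
door top 351 [ 0.515 -0.011] [0.012 0.15 ] 84.0 [[0.4399999976158142, -0.008999999612569809], [0.5889999866485596, -0.02500000037252903], [0.5899999737739563, -0.012000000104308128], [0.4410000145435333, 0.003000000026077032]]
```

The dark tray sits in the hutch (top view about px (482,288) in the 800x600 picture). The door stands out toward the robot from (430,280) to (415,390), with its knob at the lower left. The orange trays are decoys. I'll fit the edges, then push.

```bash
cat >> h.py <<'E'
from scipy.spatial.transform import Rotation as Ro
def quat(x_dir):  # tool down, tool x axis along horizontal angle x_dir
    x=np.array([np.cos(x_dir),np.sin(x_dir),0]);z=np.array([0,0,-1.]);y=np.cross(z,x)
    return Ro.from_matrix(np.stack([x,y,z],1)).as_quat()
E
python3 - <<'E'
from h import *
for n in ("top","scene"):
    P=np.load(n+"0.npz")["W"].reshape(-1,3)
    m=np.all((P>[.655,-.23,.074])&(P<[.80,.02,.085]),1);Q=P[m]
    for s,lab in ((np.argmin,"right"),(np.argmax,"left")):
        e=[]
        for a in np.arange(.665,.77,.006):
            b=Q[abs(Q[:,0]-a)<.003]
            if len(b)>3:e.append(b[s(b[:,1]),:2])
        e=np.array(e);k=np.polyfit(e[:,0],e[:,1],1);print(n,lab,"yaw",k[0].round(4),"y@.69",np.polyval(k,.69).round(4))
    e=[Q[abs(Q[:,1]-b)<.003][:,0].max() for b in np.arange(-.18,-.03,.006) if (abs(Q[:,1]-b)<.003).sum()>3]
    print(n,"back x",np.median(e).round(4), "board front",np.percentile(P[np.all((P>[.6,-.16,.074])&(P<[.8,-.06,.085]),1)][:,0],1).round(4))
    m=np.all((P>[.5,-.19,.042])&(P<[.565,-.03,.056]),1);print(n,"tray front x by y",[(round(b,2),P[m][abs(P[m][:,1]-b)<.006][:,0].min().round(4)) for b in np.arange(-.16,-.05,.02)], P[m][:,1].min(),P[m][:,1].max())
q=current_orientation();print("tool axes",Ro.from_quat(q).as_matrix().round(2).tolist())
for xd in (0,np.pi):
    print(xd,inverse_kinematics([.51,-.108,.025],quat(xd)))
E
```

```text
top right yaw -0.0219 y@.69 -0.1966
top left yaw -0.0223 y@.69 -0.0275
top back x 0.7791 board front 0.6514
top tray front x by y [(np.float64(-0.16), np.float64(0.5496)), (np.float64(-0.14), np.float64(0.5497)), (np.float64(-0.12), np.float64(0.5499)), (np.float64(-0.1), np.float64(0.5502)), (np.float64(-0.08), np.float64(0.5504)), (np.float64(-0.06), np.float64(0.5502))] -0.17037988930681755 -0.04692660751153736
scene right yaw 0.0413 y@.69 -0.1781
scene left yaw -0.0111 y@.69 -0.0244
scene back x 0.7762 board front 0.6481
scene tray front x by y [(np.float64(-0.16), np.float64(0.5478)), (np.float64(-0.14), np.float64(0.5479)), (np.float64(-0.12), np.float64(0.5484)), (np.float64(-0.1), np.float64(0.5473)), (np.float64(-0.08), np.float64(0.5485)), (np.float64(-0.06), np.float64(0.5506))] -0.17061862870313826 -0.05831585048559159
tool axes [[-0.96, 0.28, -0.0], [0.28, 0.96, -0.0], [0.0, -0.0, -1.0]]
0 [-3.41236673e-01  4.51303488e-01  1.84431343e+00 -4.44089210e-16
  8.45975731e-01  1.22955965e+00]
3.141592653589793 [-3.41236673e-01  4.51303488e-01  1.84431343e+00 -4.44089210e-16
  8.45975731e-01 -1.91203300e+00]
```

Run:
```python
from h import *
yaw=-.015;q=quat(np.pi+yaw)
f=lambda x:[x,-.109+(x-.549)*yaw,.025]
move_ptp([.505,-.109,.2],q);move_gripper(.06)
servo_line(f(.505),q,rate=.15)
r=servo_line(f(.530),q,rate=.08)
print(current_clock(),current_position(),current_force())
r=servo_line(f(.630),q,rate=.05,contact_N=15)
print(r,current_clock(),current_position(),current_force())
c=capture("top");W=cloud(c);P=W.reshape(-1,3)
m=np.all((P>[.5,-.19,.042])&(P<[.645,-.03,.056]),1)
print([(round(b,2),P[m][abs(P[m][:,1]-b)<.006][:,0].min().round(4)) for b in np.arange(-.16,-.05,.02) if (abs(P[m][:,1]-b)<.006).any()])
cv2.imwrite("pics/a.png",cv2.resize(c["image"][100:280,200:400],(800,600)))
```

```text
6.4083 [ 0.53031471 -0.1087131   0.02511573] [-0.27071517  0.035362   -0.13756099]
False 8.5583 [ 0.62974684 -0.11019633  0.02499927] [ 0.85071466 -0.43186735 -0.18220298]
[(np.float64(-0.06), np.float64(0.5504))]
```

View pics/a.png

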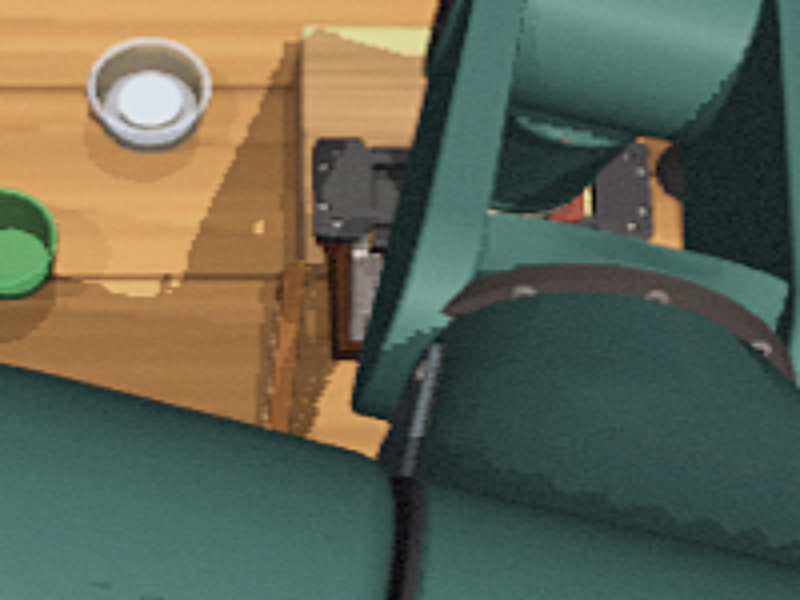

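The top crop shows the tray's front still at about x = 0.55 (crop px (345,350)), although the TCP reads 0.63 with almost no force. Something is inconsistent, so I'll check the side view before moving.

Run:
```python
from h import *
c=capture("scene");W=cloud(c);np.savez("s1.npz",W=W)
cv2.imwrite("pics/b.png",cv2.resize(c["image"][90:270,120:360],(800,600)))
print(current_position(),current_force(),current_finger_gap(),current_joint_pos(),current_clock())
P=W.reshape(-1,3)
m=np.all((P>[.5,-.19,.042])&(P<[.645,-.03,.056]),1)
print(m.sum(),P[m][:,0].min())
```

```text
[ 0.62984439 -0.11024888  0.02505254] [ 0.37947775 -0.18858675 -0.78232235] 0.060228652340603414 [-2.81246212e-01  5.81071710e-01  1.57249205e+00 -5.60906303e-06
  9.88101694e-01 -1.83694621e+00] 8.6583
133 0.5465295395829989
```

View pics/b.png

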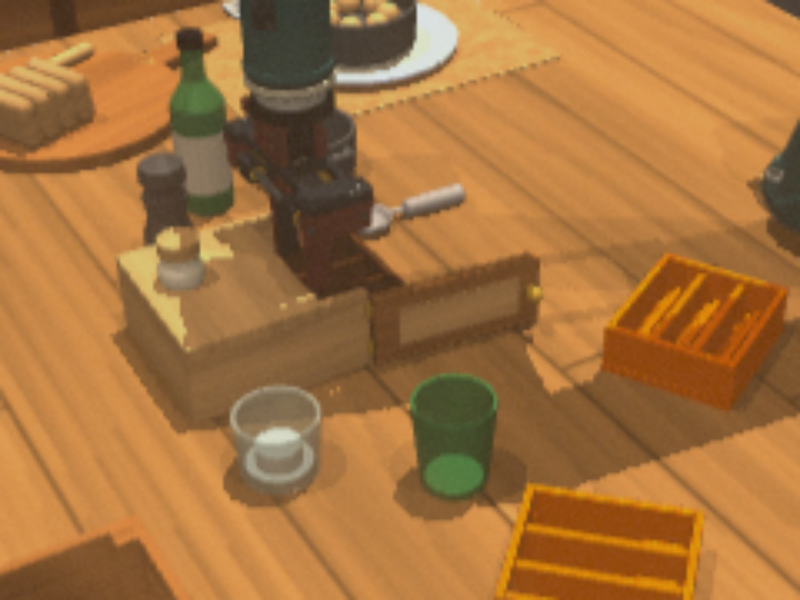

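The fingers look as if they hang above or inside the tray at the hutch's opening (px (335,240)) rather than pushing its front. I'll measure where the gripper really is from the cloud.

Run:
```python
from h import *
W=np.load("s1.npz")["W"]
P=W.reshape(-1,3);W0=np.load("scene0.npz")["W"].reshape(-1,3)
ch=(abs(P-W0).max(1)>.01)
m=ch&np.all((P>[.5,-.25,.0])&(P<[.75,.0,.30]),1);Q=P[m]
for z in np.arange(.0,.28,.015):
    b=Q[(Q[:,2]>=z)&(Q[:,2]<z+.015)]
    if len(b)>2:print(round(z,3),len(b),b[:,:2].min(0).round(3),b[:,:2].max(0).round(3))
# depth image columns around the fingers in the full scene image
```

```text
0.06 50 [ 0.559 -0.151] [ 0.641 -0.012]
0.075 60 [ 0.614 -0.158] [ 0.655 -0.068]
0.09 45 [ 0.615 -0.146] [ 0.639 -0.066]
0.105 42 [ 0.615 -0.152] [ 0.639 -0.064]
0.12 13 [ 0.618 -0.151] [ 0.638 -0.137]
0.135 50 [ 0.596 -0.184] [ 0.66  -0.025]
0.15 202 [ 0.596 -0.193] [ 0.663 -0.024]
0.165 172 [ 0.597 -0.195] [ 0.661 -0.02 ]
0.18 385 [ 0.595 -0.203] [ 0.662 -0.018]
0.195 92 [ 0.603 -0.15 ] [ 0.651 -0.089]
0.21 58 [ 0.597 -0.139] [ 0.659 -0.09 ]
0.225 71 [ 0.594 -0.151] [ 0.664 -0.069]
0.24 149 [ 0.592 -0.136] [ 0.663 -0.068]
0.255 97 [ 0.591 -0.122] [ 0.667 -0.067]
0.27 136 [ 0.593 -0.12 ] [ 0.667 -0.067]
```

The gripper body's underside is at z of about 0.137, where 0.105 was expected from the reported TCP. So the tips are really about 30 mm higher than reported and passed over the tray, while x and y agree. I'll back off and find the table by touch to get the true tip height.

Run:
```python
from h import *
yaw=-.015;q=quat(np.pi+yaw)
f=lambda x,z=.025:[x,-.109+(x-.549)*yaw,z]
servo_line(f(.505),q,rate=.15)
print(current_clock(),current_force())
try:
    r=servo_line(f(.505,-.03),q,rate=.03,contact_N=4)
except PlanningError as e: r=e
print(r,current_clock(),current_position(),current_force())
c=capture("scene");P=cloud(c).reshape(-1,3);W0=np.load("scene0.npz")["W"].reshape(-1,3)
Q=P[(abs(P-W0).max(1)>.01)&np.all((P>[.46,-.25,.0])&(P<[.56,.0,.2]),1)]
for z in np.arange(.0,.15,.015):
    b=Q[(Q[:,2]>=z)&(Q[:,2]<z+.015)]
    if len(b)>2:print(round(z,3),len(b),b[:,:2].min(0).round(3),b[:,:2].max(0).round(3))
```

```text
9.6417 [-0.10527576 -0.82803476  0.50578966]
False 11.625 [ 0.50511805 -0.10836255 -0.0298692 ] [-0.45203294  0.28474802 -0.03218679]
0.0 12 [ 0.47  -0.244] [ 0.513 -0.135]
0.015 23 [ 0.481 -0.239] [ 0.514 -0.134]
0.03 40 [ 0.492 -0.149] [ 0.514 -0.065]
0.045 40 [ 0.494 -0.147] [ 0.516 -0.062]
0.06 25 [ 0.491 -0.153] [ 0.516 -0.061]
0.075 16 [ 0.492 -0.15 ] [ 0.523 -0.029]
0.09 148 [ 0.471 -0.19 ] [ 0.537 -0.023]
0.105 185 [ 0.47  -0.193] [ 0.538 -0.017]
0.12 387 [ 0.47  -0.197] [ 0.537 -0.013]
0.135 103 [ 0.477 -0.174] [ 0.525 -0.024]
```

Confirmed: at a reported z of -0.030 there is still no table contact, so the offset is about +0.033 m. I'll push with the reported z at -0.008, which puts the tips at about 25 mm.

Run:
```python
from h import *
yaw=-.015;q=quat(np.pi+yaw)
f=lambda x,z=-.008:[x,-.109+(x-.549)*yaw,z]
servo_line(f(.505),q,rate=.1)
r=servo_line(f(.532),q,rate=.08)
r=servo_line(f(.630),q,rate=.05,contact_N=15)
print(r,current_clock(),current_position(),current_force())
if current_position()[0]>.60:
    servo_line(f(.53),q,rate=.15); servo_line(f(.50,.2),q,rate=.25)
    move_ptp([.40,.20,.22],quat(np.pi/2))
    c=capture("top");W=cloud(c);P=W.reshape(-1,3);np.savez("t2.npz",W=W)
    m=np.all((P>[.5,-.19,.042])&(P<[.645,-.03,.056]),1)
    print([(round(b,2),P[m][abs(P[m][:,1]-b)<.006][:,0].min().round(4)) for b in np.arange(-.17,-.04,.02) if (abs(P[m][:,1]-b)<.006).any()])
    cv2.imwrite("pics/c.png",cv2.resize(c["image"][100:280,200:400],(800,600)))
    print(current_clock())
```

```text
True 14.125 [ 0.61855042 -0.10990638 -0.00861422] [-0.43323555  0.27289718 -0.44465104]
[(np.float64(-0.17), np.float64(0.6303)), (np.float64(-0.15), np.float64(0.6308)), (np.float64(-0.13), np.float64(0.6306)), (np.float64(-0.11), np.float64(0.6312)), (np.float64(-0.09), np.float64(0.6311)), (np.float64(-0.07), np.float64(0.632)), (np.float64(-0.05), np.float64(0.6313))]
17.8083
```

```bash
ls pics
```

```text
a.png
b.png
c.png
scene0.png
top0.png
```

View pics/c.png

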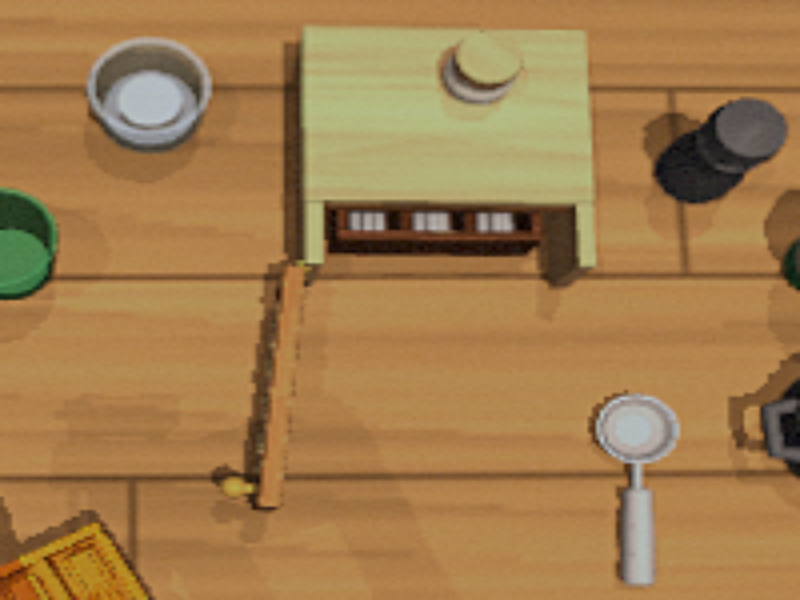

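Run:
```python
from h import *
P=np.load("t2.npz")["W"].reshape(-1,3)
m=np.all((P>[.40,-.06,.068])&(P<[.59,.03,.08]),1);Q=P[m]
for x in np.arange(.45,.59,.02):
    b=Q[abs(Q[:,0]-x)<.004][:,1];print(round(x,3),b.min().round(4),b.max().round(4))
H=np.array([.604,-.0247])
for th in np.r_[1.7:-.01:-.2]:
    # door direction from hinge, normal outward
    a=th-.015; d=np.array([-np.sin(a-0)*0,0])
```

```text
0.45 -0.0098 0.0017
0.47 -0.01 -0.0008
0.49 -0.0127 -0.0033
0.51 -0.0153 -0.0038
0.53 -0.0178 -0.0063
0.55 -0.0207 -0.0088
0.57 -0.0209 -0.0113
```

The tray is home: its front is 26 mm behind the hutch front, at crop px (430,245). The door stands from (295,265) to (268,505), and no tableware has moved. Now I'll swing the door shut along its arc, with the tool turning with it.

Run:
```python
from h import *
H=np.array([.604,-.0247])
def pose(th,gap,z=.012,R=.105):
    p=H+R*np.array([-np.sin(th),-np.cos(th)])+(.012+.011+gap)*np.array([-np.cos(th),np.sin(th)])
    return [p[0],p[1],z],quat(np.pi-th)
move_gripper(0)
move_ptp(*pose(1.675,.04,.2)); servo_line(*pose(1.675,.04),rate=.2)
servo_line(*pose(1.675,.004),rate=.1)
for th in np.arange(1.55,.14,-.175): servo_line(*pose(th,0),rate=.09)
print(current_clock(),current_position(),current_force())
servo_line(*pose(.08,0),rate=.05)
r=servo_line(*pose(.015,-.008),rate=.03,contact_N=8)
print(r,current_clock(),current_position(),current_force())
p=current_position();q=current_orientation()
servo_line([p[0]-.07,p[1],p[2]],q,rate=.15);servo_line([p[0]-.09,p[1],.2],q,rate=.25)
move_ptp([.40,.20,.22],quat(np.pi/2))
c=capture("top");W=cloud(c);P=W.reshape(-1,3)
cv2.imwrite("pics/d.png",cv2.resize(c["image"][100:280,200:400],(800,600)))
m=np.all((P>[.55,-.21,.066])&(P<[.615,.0,.085]),1);Q=P[m]
print([(round(b,2),Q[abs(Q[:,1]-b)<.005][:,0].min().round(4)) for b in np.arange(-.18,-.02,.02) if (abs(Q[:,1]-b)<.005).any()],current_clock())
```

```text
24.375 [ 0.56471734 -0.12449292  0.0118519 ] [-0.18041757  0.4773492  -0.30362017]
True 25.0833 [ 0.58128985 -0.12850509  0.01132066] [0.41516167 0.22894961 0.70612507]
[(np.float64(-0.18), np.float64(0.5929)), (np.float64(-0.16), np.float64(0.5934)), (np.float64(-0.14), np.float64(0.5933)), (np.float64(-0.12), np.float64(0.5937)), (np.float64(-0.1), np.float64(0.5937)), (np.float64(-0.08), np.float64(0.5939)), (np.float64(-0.06), np.float64(0.5939)), (np.float64(-0.04), np.float64(0.5945))] 28.5833
```

View pics/d.png

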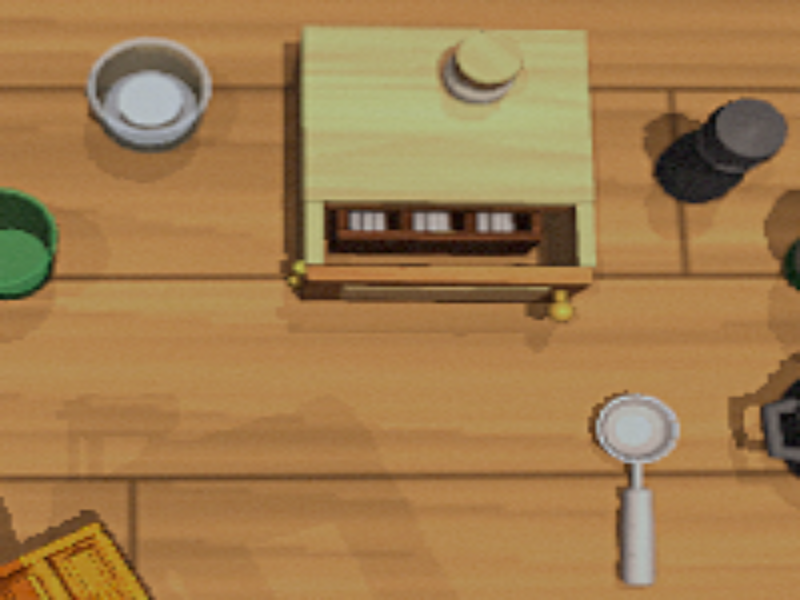

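The door is shut flush, with its panel at crop px (445,272) and parallel to the front. The tray is home, the tableware is where it was, and the hand is clear.

```bash
python3 -c "
from bench import *
print(close_job())"
```

```text
the job is handed in; nothing more can be done
None
```

The tray is pushed home against the back wall, the door is shut flush, the tableware stands where it was, and the job was handed in at about 29 s; my first tray push passed over it because the tips sit about 33 mm higher than the reported TCP, so I corrected for that and pushed again.

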